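# Index the ribbon carousel and load the slim spool

## Task

Turn the carousel by the knob in its middle until its round pocket stands squarely at the loading gate (between the two short posts on its foot). Then stand the slimmest of the three ribbon spools upright in the round pocket, fully down, and leave the pocket at the gate.

Things in the scene. Friction and masses are not known exactly. Their poses are not given: they have to be found in the camera images.
- turntable (a joint): Angle (rad) of the wooden disc (240 mm across, top 25 mm above the desk) on its fixed dark foot. 0: round pocket centred at the gate; positive: counter-clockwise of it from above; starts 0.5 to 1.3. Light friction (0.06 N m), stays where left. The gate is two metal posts 90 mm apart, 54 mm high, on a tongue of the foot 140 mm from the axis, on the side roughly facing the robot.
- knob_grip (a point): Point on the turning axis, half-way up the black knob bar in the middle of the disc (89 mm above the desk). The bar is 56 mm long, 14 mm thick, 36 mm high (71 to 107 mm above the desk), clear of everything else on the disc. This point's x axis runs along the bar, z up; the bar is in line with the round pocket, which lies on the -x side.
- round_pocket (a point): Centre of the floor of the round pocket, 78 mm from the turning axis. The pocket is a wooden ring on the disc, 60 mm inside diameter, 68 mm outside, 24 mm high; its floor is the disc's top. The other two pockets are rectangular: a wide one (54 x 62 mm inside) and a narrow slot (26 x 80 mm).
- spool_mid (a point): Centre, half-way up, of the slimmest ribbon spool: a standing cylinder 44 mm across and 90 mm high with black end discs, 0.06 to 0.11 kg, on the desk to the right of the carousel. Two fatter, lower spools (54 across and 64 high; 60 across and 75 high) stand near, centres at least 90 mm away. z axis along the spool. A tall carton stands beyond them, at right.
Mind the look-alikes: they are no part of the job. What is shaped like the part that bears spool_mid but blue is not meant.

How it is judged:
By the outcome, as a careful person would: the job done as asked, in the order asked, and still so for the second after the job is handed in, with the robot touching nothing.
It also fails if it takes over 51 s, if anything falls off the work surface, if the arm or the gripper's body presses on something with over 40 N, if the wrist force passes 120 N, or if a joint passes its speed limit or range.

## Robot

A 7-joint arm with a two-finger parallel gripper is mounted at the origin on a cart in front of the work surface, level with it; the furniture and walls round the work are solid. World frame = base frame: x ahead of the robot, y to its left, z up, the work surface at z = 0. Lengths are in m, angles in degrees, forces in N, time in s.
With the tool pointing down it reaches from about 0.425 to 0.875 m from the base axis. Payload 4.7 kg.
Tool frame: the origin (TCP) lies at the very end of the fingers, on their centre line; the grasp point (between the pads) lies 19 mm behind it; z points along the fingers, y is the line along which they close (so a half turn about z gives the same grasp; the last joint's range is limited). The gripper opens to 87 mm and grips with 3 to 60 N. Pads are 19 mm wide; open, the fingers measure 117 mm over their backs; the gripper's body (75 mm by 190 mm) begins 51 mm behind the grasp point.
Start: joints at [75.865, 18.392, -4.016, 83.108, 1.295, 78.541, -3.26], TCP at [0.168, -0.628, 0.223] pointing down, gripper open.
Joint ranges: [-163.93, 163.93], [-17.29, 119.83], [-79.2, 71.16], [3.27, 140.29], [-89.18, 269.18], [5.43, 117.66], [-154.24, 154.24]. Speed limits (degrees/s): [147.25, 147.25, 180, 180, 180, 180, 180].

## Interface

Orientations are given as [roll, pitch, yaw] about the fixed x, y, z axes, in that order (R = Rz(yaw) Ry(pitch) Rx(roll)).
In Python, from cell import telemetry, cams, env gives the robot as it stands.
- The arm moves only by the tool arm_command, never from a script. Its argument "series" is text: rows parted by semicolons, each of 5 numbers parted by spaces: the shift along the tool's x, y, z in mm, then the turn about the tool's z in rad, then the closure in counts, from 0 (fully open) to 255 (shut). A call has 1 to 20 rows; each row shifts and turns the commanded pose from where the row before left it, along the tool's axes as they then stand; what a row does not reach is not made up. A row lasts 1/12 s, in which the tool goes at most 41.7 mm and 7.16 degrees, less where a joint would pass 70% of its speed; a pose out of reach is approached as far as the arm can. A call is refused whole if a number of a shift passes 41.7 or a number of a turn 0.125, either way. A call with a gripper value outside its range is refused whole. The fingers move at their own pace and stop on an object; "squeeze" is the grip in N (left out, the last holds). Time passes only in rows, so rows that do not move let the fingers close. It gives the time, the measured TCP pose, the force, the opening and the grip force at its end, in the units of the state.
- telemetry.get_obs(): the state, without advancing time (a new reading comes with each control period).
- cams.read_camera(name): name is "scene" or "side" or "wrist"; returns the picture (420x560x3 uint8, blue, green, red); there is no depth.
- cams.calibration(name): a dict with "K" (3x3 intrinsics, pixels), "origin" and "rotation" of the camera in the world; the wrist camera has in their place "hand_eye" (4x4, takes a point from camera to tool coordinates, whose origin is the TCP and whose axes are the flange's). Camera axes: x right, y down, z forward; pixel columns grow to the right and rows downward; lengths in m; the calibration is good to about 2 mm. A picture is of the moment at which its call begins: read the wrist's pose just before it. calibration takes no time and is no camera call.
- env.sign_off(): hands the job in; it is judged then, once.
The state is a dict: "time_s": time; "qpos": joint angles; "joint_velocities": joint speeds; "effort": joint torques, N m; "tool_pos": TCP position; "tool_rot": TCP orientation; "force": force on the tool from outside, world axes, zero at the start; "wrist_torque": the same for the moment, N m; "grip_width": finger opening in m; "grasp_force": force on a finger pad.
Only numpy, scipy, OpenCV 4.12 (cv2) and the standard library are available. Lean on these libraries where they do the work, as an engineer would, in place of code of your own. Each camera call takes 0.05 s, during which the arm holds its last target. There are 200 camera calls.

## Working session

There is one attempt and no reset: what is moved stays moved. The work goes in short steps, Python scripts to look and compute and a tool call to move; the robot and the scene stay as the last step left them, time stands still between calls to the robot, and variables do not carry over. Pictures are saved under pics/ and viewed, at most 10 in all, crops included, and the job is handed in when it is done.

Besides the shell and the picture viewer there is one more tool, called after "Emit:" as name(argument=value, ...), one argument or row to a line, values as JSON. arm_command: Moves the arm, as the interface text tells. Its arguments: {"type":"object","properties":{"series":{"type":"string"},"squeeze":{"type":"number"}},"required":["series"]}

```bash
mkdir -p pics; python3 - <<'E'
from cell import telemetry,cams
import cv2,numpy as np
print(telemetry.get_obs())
a=[cams.read_camera(n) for n in("scene","side")]
for n,i in zip(("scene","side"),a): cv2.imwrite(f"pics/{n}0.png",i)
for n in("scene","side","wrist"):print(n,cams.calibration(n))
E
```

```text
{'time_s': 0.0, 'qpos': array([75.86530476, 18.43658927, -4.01393227, 83.17403294,  1.29601215,
       78.54095279, -3.25904365]), 'joint_velocities': array([-0.12198005,  0.06245694,  0.01167137,  0.02627471,  0.01361883,
       -0.02988411, -0.11099058]), 'effort': array([-3.63234549e-04, -4.91289425e+01, -4.04488603e-01, -3.12534034e+01,
       -6.41851220e-02,  4.36690589e-02,  1.73252138e-04]), 'tool_pos': array([ 0.16738968, -0.62751136,  0.22149692]), 'tool_rot': array([-1.79893716e+02,  7.25607435e-03,  1.49440729e+01]), 'force': array([0.06225012, 0.26645105, 0.77750948]), 'wrist_torque': array([-0.00259502, -0.04821376,  0.02233762]), 'grasp_force': 0.0, 'grip_width': 0.08685227858329182}
scene {'K': array([[423.30287211,   0.        , 282.22470529],
       [  0.        , 423.30287211, 209.40494087],
       [  0.        ,   0.        ,   1.        ]]), 'origin': array([-0.29367817,  0.41543088,  0.70210213]), 'rotation': array([-123.39310607,    0.99742342, -123.02126524])}
side {'K': array([[418.47339329,   0.        , 276.59997949],
       [  0.        , 418.47339329, 210.85651191],
       [  0.        ,   0.        ,   1.        ]]), 'origin': array([0.76377116, 0.42209308, 1.02710069]), 'rotation': array([-148.57905278,   -0.69413394,  153.44558345])}
wrist {'K': array([[346.95732102,   0.        , 281.52353863],
       [  0.        , 346.95732102, 207.42302665],
       [  0.        ,   0.        ,   1.        ]]), 'hand_eye': array([[ 4.37193374e-04, -9.57494425e-01, -2.88451444e-01,
         7.89608659e-02],
       [ 9.99999558e-01,  6.58737133e-04, -6.70975844e-04,
         6.72276884e-04],
       [ 8.32469307e-04, -2.88451024e-01,  9.57494289e-01,
        -1.61572160e-01],
       [ 0.00000000e+00,  0.00000000e+00,  0.00000000e+00,
         1.00000000e+00]])}
```

View pics/scene0.png

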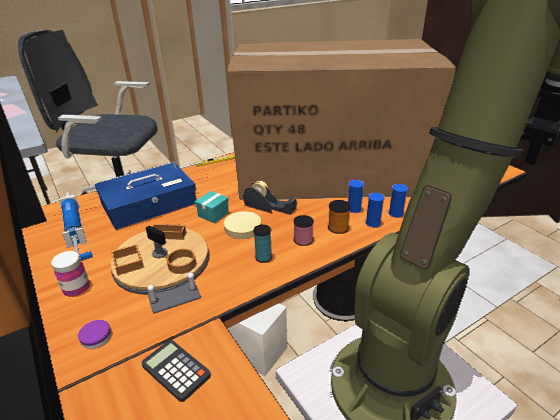

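View pics/side0.png

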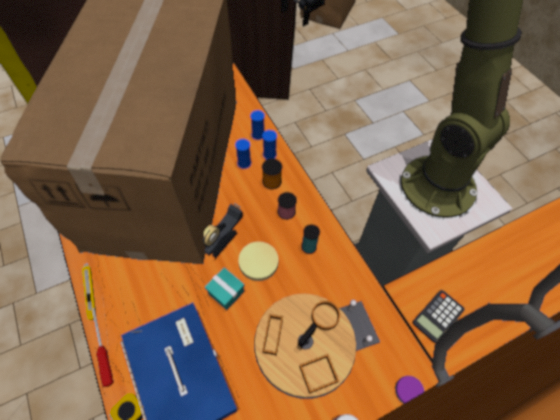

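The scene view shows the slim teal spool at about (263,243), with pink and orange fat spools beside it and blue look-alikes behind. The disc is at about (160,255) with the gate posts at (153,295) and (194,280). In the side view the knob is at (308,333), the round pocket at (325,316) and the teal spool at (311,239).

```bash
cat > h.py <<'E'
import numpy as np,cv2
from scipy.spatial.transform import Rotation as R
from cell import telemetry,cams
def cam(n,o=None):
    c=cams.calibration(n)
    if n!="wrist": return c["K"],np.array(c["origin"]),R.from_euler("xyz",c["rotation"],degrees=True).as_matrix()
    Rt=R.from_euler("xyz",o["tool_rot"],degrees=True).as_matrix();H=c["hand_eye"]
    return c["K"],o["tool_pos"]+Rt@H[:3,3],Rt@H[:3,:3]
def ray(c,px):
    K,o,r=c; return r@np.linalg.solve(K,[px[0],px[1],1.])
def plane(c,px,z):
    d=ray(c,px); return c[1]+d*(z-c[1][2])/d[2]
def proj(c,p):
    K,o,r=c; q=K@(r.T@(np.asarray(p)-o)); return q[:2]/q[2]
def tri(c1,p1,c2,p2):
    d1,d2=ray(c1,p1),ray(c2,p2)
    s=np.linalg.lstsq(np.c_[d1,-d2],c2[1]-c1[1],rcond=None)[0]
    a,b=c1[1]+d1*s[0],c2[1]+d2*s[1]; return (a+b)/2,np.linalg.norm(a-b)
E
python3 - <<'E'
from h import *
a=cv2.imread("pics/scene0.png")[210:320,90:290]; b=cv2.imread("pics/side0.png")[215:405,240:390]
A=cv2.resize(a,None,fx=4,fy=4,interpolation=3);B=cv2.resize(b,None,fx=3.9,fy=3.9,interpolation=3)
cv2.imwrite("pics/a.png",A);cv2.imwrite("pics/b.png",cv2.resize(b,None,fx=3,fy=3,interpolation=3))
E
```

```text
(no output)
```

View pics/a.png

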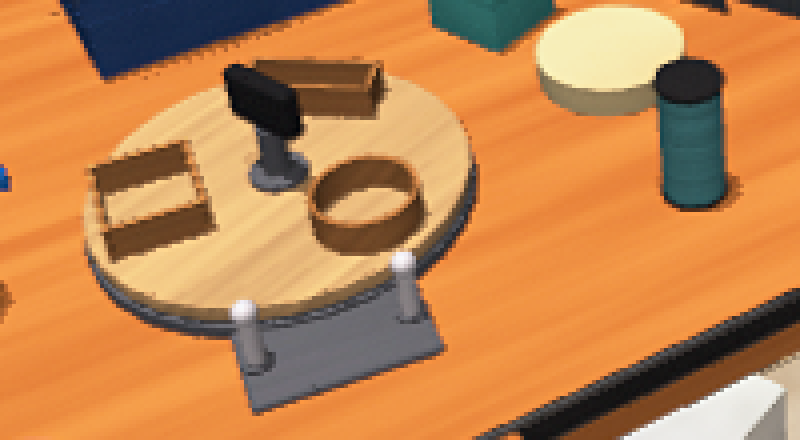

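View pics/b.png

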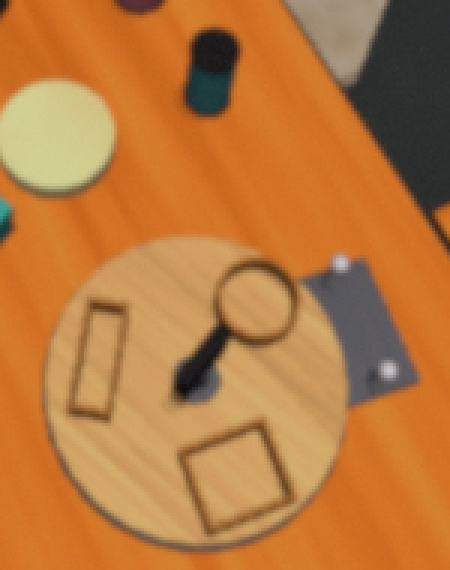

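The crops show the ring, posts, knob and spool top clearly. Scene crop: ring at (366,190), post tops at (243,308) and (404,261), spool top at (689,81). Side crop: ring at (256,301), post tops at (341,263) and (389,370), spool top at (215,48).

```bash
cat > m.py <<'E'
from h import *
S,D=cam("scene"),cam("side")
s=lambda x,y:(x/4+90,y/4+210); d=lambda x,y:(x/3+240,y/3+215)
for n,p,q,z in [("ring",s(366,190),d(256,301),.049),("postL",s(243,308),d(389,370),.052),("postR",s(404,261),d(341,263),.052),
  ("spool",s(689,81),d(215,48),.09),("knob",s(262,100),d(204,362),.089),("disc",s(279,193),d(195.5,392),.025)]:
    t,e=tri(S,p,D,q); print(n,t.round(4),round(e,4),plane(S,p,z).round(4)[:2],plane(D,q,z).round(4)[:2])
E
python3 m.py
```

```text
ring [0.5104 0.2006 0.0437] 0.0056 [0.5045 0.1994] [0.5122 0.2046]
postL [0.447  0.2958 0.0488] 0.0028 [0.4435 0.2949] [0.4481 0.2976]
postR [0.4342 0.2062 0.0473] 0.0029 [0.4292 0.2062] [0.436  0.2087]
spool [0.4435 0.0075 0.0878] 0.0002 [0.4408 0.0091] [0.4442 0.0084]
knob [0.5789 0.2334 0.0838] 0.0036 [0.5721 0.2331] [0.5801 0.2363]
disc [0.5817 0.2358 0.0089] 0.0045 [0.5618 0.2377] [0.5848 0.241 ]
```

```bash
python3 - <<'E'
from h import *
S,D=cam("scene"),cam("side")
for p in [(235,200),(300,197),(430,190)]: print("carton scene",plane(S,p,0).round(3))
for p in [(193,258),(217,190)]: print("carton side",plane(D,p,0).round(3))
print("bottle top",plane(S,(66,258),.1).round(3),"blue",[plane(S,p,.09).round(3)[:2] for p in[(355,183),(375,197),(399,187)]])
print("pink",plane(S,(303,218),.064),"orange",plane(S,(339,204),.075))
E
```

```text
carton scene [ 0.735 -0.062  0.   ]
carton scene [ 0.634 -0.24   0.   ]
carton scene [ 0.432 -0.606  0.   ]
carton side [ 0.74 -0.1   0.  ]
carton side [ 0.598 -0.276  0.   ]
bottle top [0.586 0.432 0.1  ] blue [array([ 0.488, -0.33 ]), array([ 0.399, -0.324]), array([ 0.4  , -0.417])]
pink [ 0.45811364 -0.1256922   0.064     ] orange [ 0.44451284 -0.23644215  0.075     ]
```

Emit:
arm_command(
  series="15 -15 0 0 0;28 -28 0 0 0;28 -28 0 0 0;28 -28 0 0 0;28 -28 0 0 0;28 -28 0 0 0;28 -28 0 0 0;28 -28 0 0 0;28 -28 0 0 0;28 -28 0 0 0;28 -28 0 0 0;28 -28 0 0 0;28 -28 0 0 0;28 -28 0 0 0;28 -28 0 0 0;17 -35 0 0 0;17 -35 0 0 0;17 -35 0 0 0;17 -35 0 0 0;17 -35 0 0 0",
)

```text
time_s: 1.77
tool_pos: [0.4926, 0.0629, 0.2224]
tool_rot: [180.0, 0.0, 14.9]
force: [0.5, 0.0, 0.1]
grip_width: 0.087
grasp_force: 0.0
```

Emit:
arm_command(
  series="17 -35 0 0 0;17 -35 0 0 0;0 0 0 -0.1 0;0 0 0 -0.09 0;0 0 0 0 0;0 0 0 0 0",
)

```text
time_s: 2.27
tool_pos: [0.5074, 0.1373, 0.2221]
tool_rot: [-180.0, 0.0, 25.7]
force: [0.3, -0.5, 0.3]
grip_width: 0.0868
grasp_force: 0.0
```

```bash
python3 - <<'E'
from h import *
o=telemetry.get_obs();i=cams.read_camera("wrist");cv2.imwrite("pics/w1.png",i)
np.savez("w1.npz",**o);print(o)
E
```

```text
{'time_s': 2.2667, 'qpos': array([ 29.6901208 ,   7.17684753, -50.95646879,  99.26376254,
         5.72687702,  76.31583575, -86.73720477]), 'joint_velocities': array([ 0.46192084, -0.39472369,  0.66020352,  0.00433406, -0.12180162,
        0.02832183, -0.46801561]), 'effort': array([ -0.51809181, -26.89690769,  -3.46471623, -31.01341724,
        -0.07861881,  -0.0795431 ,   0.16920523]), 'tool_pos': array([0.50744645, 0.13727181, 0.22211321]), 'tool_rot': array([-1.79991688e+02,  4.78830726e-02,  2.56722869e+01]), 'force': array([ 0.28544629, -0.52692639,  0.32353567]), 'wrist_torque': array([-0.03127917, -0.00060476, -0.01075337]), 'grasp_force': 0.0, 'grip_width': 0.08683420287323758}
```

View pics/w1.png

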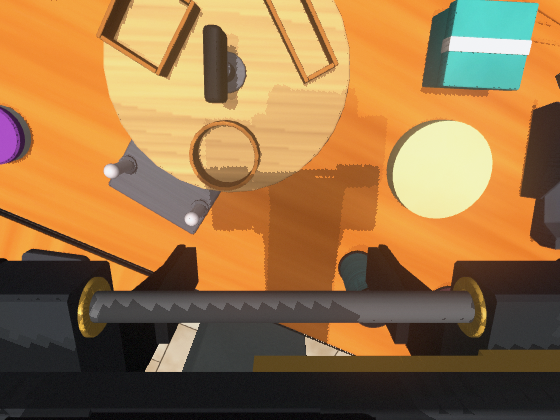

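Wrist view: the knob bar spans about (204–227, 25–102), the ring is centred near (225,154), and the post tops are at (111,171) and (191,219). The teal spool is partly hidden behind a finger at (357,270).

```bash
cat > w.py <<'E'
from h import *
o=dict(np.load("w1.npz"));c=cam("wrist",o);i=cv2.imread("pics/w1.png")
def comp(m,box):
    x0,y0,x1,y1=box;s=np.zeros(m.shape,np.uint8);s[y0:y1,x0:x1]=m[y0:y1,x0:x1]
    k=max(cv2.findContours(s,cv2.RETR_EXTERNAL,cv2.CHAIN_APPROX_NONE)[0],key=cv2.contourArea);return k
g=i.max(2)
kb=comp((g<75).astype(np.uint8),(190,10,250,115)); r=cv2.minAreaRect(kb);print("knob",r)
hsv=cv2.cvtColor(i,cv2.COLOR_BGR2HSV)
P=[]
for b in [(95,155,128,190),(175,205,215,232)]:
    k=comp(((hsv[...,1]<40)&(g>190)).astype(np.uint8),b);q=cv2.minEnclosingCircle(k);print("post",q);P.append(plane(c,q[0],.050)[:2])
gray=cv2.medianBlur(cv2.cvtColor(i,cv2.COLOR_BGR2GRAY),3)
k=cv2.HoughCircles(gray[100:210,170:280],cv2.HOUGH_GRADIENT,1,60,param1=80,param2=15,minRadius=25,maxRadius=40);print("ring",k)
K=plane(c,r[0],.1)[:2]
rg=plane(c,k[0,0,:2]+[170,100],.049)[:2]
p=cv2.boxPoints(r);w=np.array([plane(c,x,.1)[:2] for x in p]);print("bar corners",w.round(4).tolist())
G=(P[0]+P[1])/2; print("knob",K,"ring",rg,np.linalg.norm(rg-K),"posts",P,np.linalg.norm(P[0]-P[1]),np.linalg.norm(G-K))
a=lambda v:np.degrees(np.arctan2(v[1],v[0]))%360
n=P[0]-P[1];print("ring ang",a(rg-K),"gate ang",a(G-K),a(np.array([-n[1],n[0]])))
E
python3 w.py
```

```text
knob ((222.60459899902344, 57.49757385253906), (61.14625930786133, 7.742092609405518), 88.66777801513672)
post ((109.0, 171.0), 6.708303928375244)
post ((190.3947296142578, 219.0263214111328), 6.185706615447998)
ring [[[55.5 53.5 33.8]]]
bar corners [[0.6066, 0.2366], [0.6092, 0.2315], [0.5703, 0.2138], [0.5676, 0.2191]]
knob [0.58889228 0.22545083] ring [0.51314536 0.19950352] 0.08006783654185697 posts [array([0.44843805, 0.2950284 ]), array([0.4367424, 0.2055453])] 0.09024418440685907 0.14839514360993847
ring ang 198.90903868252852 gate ang 170.36540364235344 172.55352349831375
```

Emit:
arm_command(
  series="18 -9 0 0 0;36 -18 0 0 0;36 -18 0 0 0;17 -9 0 0 0;0 0 30 0 0;0 0 35 0 0;0 0 35 0 0;0 0 30 0 0;0 0 20 0 60;0 0 0 0 100;0 0 0 0 100",
  squeeze=10,
)

```text
time_s: 3.23
tool_pos: [0.58, 0.2317, 0.0717]
tool_rot: [-180.0, 0.1, 25.7]
force: [-0.1, 0.0, 1.4]
grip_width: 0.0741
grasp_force: 0.0
```

```bash
python3 - <<'E'
from h import *
o=telemetry.get_obs();print(o["qpos"].round(1),o["tool_pos"],o["tool_rot"],o["force"],o["grip_width"])
a=cams.read_camera("wrist");b=cams.read_camera("scene")[190:330,80:260]
cv2.imwrite("pics/c.png",np.hstack([cv2.resize(a,(480,360)),cv2.resize(b,(310,240),interpolation=3)[:240].copy() if 0 else cv2.resize(b,(320,360))]))
E
```

```text
[  12.8   29.8  -47.6   95.2   23.7   65.8 -105.4] [0.5800264  0.23165882 0.07173997] [-1.79992758e+02  1.34144079e-01  2.56942430e+01] [-0.11840354  0.01869819  1.38416025] 0.07412520542031172
```

View pics/c.png

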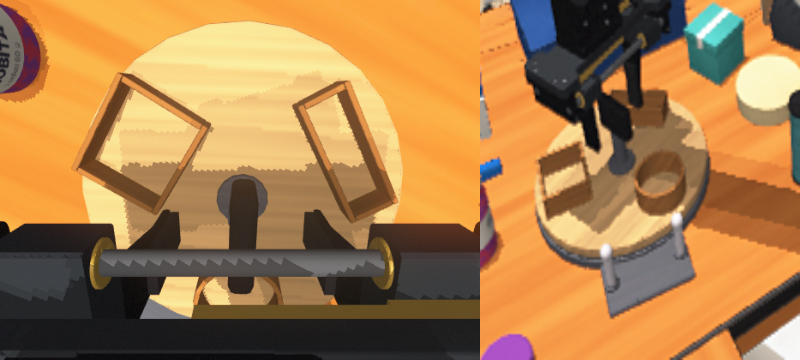

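The wrist picture shows the bar centred between the fingers at about (242,235), with clear space around it. Next I close and turn clockwise.

Emit:
arm_command(
  series="0 0 0 0 200;0 0 0 0 255;0 0 0 0 255;0 0 0 0 255;0 0 0 0 255;0 0 0 0 255;0 0 0 0 255;0 0 0 0 255",
  squeeze=20,
)

```text
time_s: 4.0
tool_pos: [0.581, 0.2317, 0.0725]
tool_rot: [179.9, 0.0, 25.8]
force: [-2.7, 3.3, 2.2]
grip_width: 0.0142
grasp_force: 20.0
```

Emit:
arm_command(
  series="0 0 0 0.05 255;0 0 0 0.08 255;0 0 0 0.08 255;0 0 0 0.08 255;0 0 0 0.08 255;0 0 0 0.08 255;0 0 0 0.07 255;0 0 0 0.047 255;0 0 0 0 255;0 0 0 0 255;0 0 0 0 255",
)

```text
time_s: 4.92
tool_pos: [0.5811, 0.2319, 0.0725]
tool_rot: [180.0, -0.1, -6.6]
force: [1.8, -2.4, -0.0]
grip_width: 0.0139
grasp_force: 20.0
```

```bash
python3 - <<'E'
from h import *
o=telemetry.get_obs();print(o["qpos"].round(1),o["tool_pos"],o["tool_rot"],o["force"],o["wrist_torque"],o["grip_width"])
E
```

```text
[   8.4   27.6  -41.4   95.3   19.9   64.7 -135.1] [0.58112475 0.23192665 0.07250543] [ 1.79955174e+02 -5.62457985e-02 -6.62700234e+00] [ 1.78035871 -2.40550204 -0.03502009] [-0.40826909 -0.51201845 -0.04550681] 0.013879997015295183
```

Emit:
arm_command(
  series="0 0 0 0 200;0 0 0 0 100;0 0 0 0 0;0 0 0 0 0;0 0 0 0 0;0 0 -20 0 0;0 0 -35 0 0;0 0 -35 0 0;0 0 -35 0 0;-20 0 -25 0 0;-40 0 0 0 0;-40 0 0 0 0;-30 0 0 0 0;-10 0 0 0 0;0 0 0 0 0;0 0 0 0 0",
)

```text
time_s: 6.25
tool_pos: [0.4421, 0.2487, 0.223]
tool_rot: [180.0, -0.1, -6.7]
force: [0.3, -0.4, 1.3]
grip_width: 0.0866
grasp_force: 0.0
```

```bash
python3 - <<'E'
from h import *
o=telemetry.get_obs();i=cams.read_camera("wrist");cv2.imwrite("pics/w2.png",i)
np.savez("w2.npz",**o);print(o["time_s"],o["qpos"].round(1),o["tool_pos"],o["tool_rot"])
E
```

```text
6.25 [  14.8    3.6  -48.6  101.7    2.9   75.9 -131. ] [0.4420911  0.24870916 0.22297802] [ 1.79967404e+02 -1.30869468e-01 -6.65695140e+00]
```

View pics/w2.png

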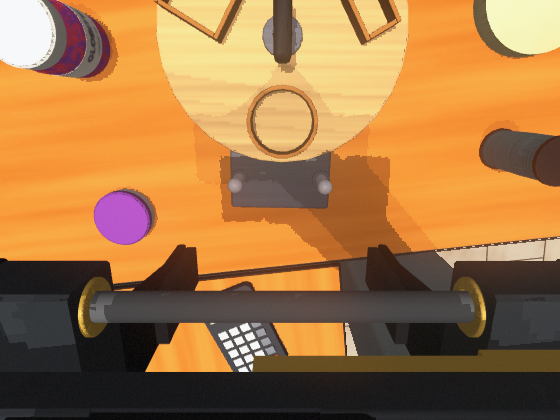

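The wrist view shows the round pocket at (282,121) between the gate posts at (235,186) and (325,187). A dark cylinder, most likely the spool, is at the right edge near (520,155). I'll measure both.

```bash
python3 - <<'E'
from h import *
o=dict(np.load("w2.npz"));c=cam("wrist",o);i=cv2.imread("pics/w2.png")
print("spool proj",proj(c,[.4435,.0085,0]),proj(c,[.4435,.0085,.09]), "pix",i[155,540],i[150,495])
hsv=cv2.cvtColor(i,cv2.COLOR_BGR2HSV);g=cv2.cvtColor(i,cv2.COLOR_BGR2GRAY)
P=[]
for x0,y0,x1,y1 in [(224,174,246,196),(314,175,336,198)]:
    k=cv2.HoughCircles(cv2.resize(g[y0:y1,x0:x1],None,fx=4,fy=4,interpolation=3),cv2.HOUGH_GRADIENT,1,200,param1=60,param2=10,minRadius=20,maxRadius=36)[0,0]/4
    print("post",k+[x0,y0,0]);P.append(plane(c,k[:2]+[x0,y0],.050)[:2])
k=cv2.HoughCircles(cv2.resize(g[75:165,235:330],None,fx=4,fy=4,interpolation=3),cv2.HOUGH_GRADIENT,1,300,param1=80,param2=20,minRadius=110,maxRadius=150)[0,0]/4
print("ring",k+[235,75,0]);rg=plane(c,k[:2]+[235,75],.049)[:2]
P=np.array(P);G=P.mean(0);n=P[0]-P[1];u=np.array([n[1],-n[0]]);u/=np.linalg.norm(u);A=G+u*.14*np.sign(u[0])
print("posts",P,np.linalg.norm(n),"ring",rg,"axis",A,"ring-axis",np.linalg.norm(rg-A))
d=rg-G;t=n/np.linalg.norm(n);print("lateral mm",1e3*d@t,"angle rad",-(d@t)/.078, "along",d@u)
E
```

```text
spool proj [497.00687744 150.68817471] [559.64997467 164.35749541] pix [44 54 82] [63 74 95]
post [234.625 185.625   7.125]
post [324.625     187.375       7.1500001]
ring [281.875      121.625       32.27500153]
posts [[0.44860069 0.29395318]
 [0.43655628 0.20573436]] 0.08903722694567168 ring [0.50422886 0.24048584] axis [0.58129164 0.23090542] ring-axis 0.07765601043352625
lateral mm -0.9322219690360465 angle rad 0.011951563705590348 along 0.06234958519974035
```

Gate alignment is about 0.01 rad, which is good. Next is the spool.

Emit:
arm_command(
  series="2 15 0 0 0;4 35 0 0 0;4 35 0 0 0;4 35 0 0 0;4 35 0 0 0;4 35 0 0 0;4 30 0 0 0;3 19 0 0 0;0 0 15 0 0;0 0 35 0 0;0 0 35 0 0;0 0 35 0 0;0 0 30 0 0;0 0 20 0 0;0 0 12 0 0;0 0 0 0 0;0 0 0 0 0",
)

```text
time_s: 7.72
tool_pos: [0.4428, 0.0079, 0.0398]
tool_rot: [-179.9, 0.1, -6.7]
force: [0.5, -0.1, -0.1]
grip_width: 0.0867
grasp_force: 0.0
```

```bash
python3 - <<'E'
from h import *
o=telemetry.get_obs();print(o["time_s"],o["qpos"].round(1),o["tool_pos"],o["tool_rot"],o["force"])
a=cams.read_camera("side");a=a[160:310,220:400];b=cams.read_camera("scene")[180:290,200:340]
cv2.imwrite("pics/d.png",np.hstack([cv2.resize(a,(400,333),interpolation=3),cv2.resize(b,(400,333),interpolation=3)]))
E
```

```text
7.7167 [  28.3    5.8  -33.7  121.8    3.9   53.5 -104.2] [0.44278024 0.00790527 0.03983564] [-1.79939954e+02  1.22107576e-01 -6.70599929e+00] [ 0.45064241 -0.08905963 -0.06473917]
```

View pics/d.png

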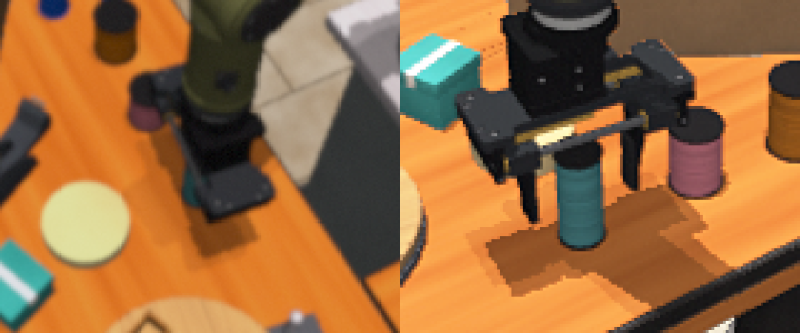

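The teal spool stands centred between the fingers (scene crop near (580,200)). I close on it and lift.

Emit:
arm_command(
  series="0 0 0 0 120;0 0 0 0 255;0 0 0 0 255;0 0 0 0 255;0 0 0 0 255;0 0 0 0 255;0 0 -10 0 255;0 0 -20 0 255;0 0 -30 0 255;0 0 -30 0 255;0 0 -20 0 255;0 0 0 0 255;0 0 0 0 255",
  squeeze=20,
)

```text
time_s: 8.9
tool_pos: [0.4433, 0.0082, 0.152]
tool_rot: [180.0, -0.2, -6.7]
force: [0.0, -0.4, -1.0]
grip_width: 0.0419
grasp_force: 19.9
```

```bash
python3 - <<'E'
from h import *
o=telemetry.get_obs();print(o["tool_pos"],o["tool_rot"],o["grip_width"],o["force"])
i=cams.read_camera("scene");j=cams.read_camera("side")
def fit(i,box,z,n):
    x0,y0,x1,y1=box;h=cv2.cvtColor(i,cv2.COLOR_BGR2HSV)[y0:y1,x0:x1]
    m=((h[...,0]>80)&(h[...,0]<100)&(h[...,1]>80)).astype(np.uint8)
    k=max(cv2.findContours(m,0,1)[0],key=cv2.contourArea);print(n,cv2.minAreaRect(k),cv2.boundingRect(k))
cv2.imwrite("pics/s3.png",i);fit(i,(200,150,300,280),0,"scene")
c=cam("scene");p=o["tool_pos"];print([(proj(c,[p[0],p[1],z])).round(1) for z in (.08,.125,.17)])
E
```

```text
[0.44328834 0.00822818 0.15195964] [ 1.79966838e+02 -1.70131110e-01 -6.65610415e+00] 0.04189329750385854 [ 0.01904863 -0.4083453  -1.03992386]
scene ((13.5, 56.5), (27.0, 31.0), 0.0) (0, 41, 28, 32)
[array([262.2, 232.9]), array([261.4, 217.9]), array([260.6, 202.1])]
```

Emit:
arm_command(
  series="2 -15 0 0 255;5 -35 0 0 255;5 -35 0 0 255;5 -35 0 0 255;5 -35 0 0 255;5 -35 0 0 255;5 -30 0 0 255;2 -18 0 0 255;0 0 15 0 255;0 0 20 0 255;0 0 0 0 255;0 0 0 0 255;0 0 0 0 255",
)

```text
time_s: 10.08
tool_pos: [0.5036, 0.2405, 0.1154]
tool_rot: [180.0, 0.1, -6.7]
force: [-0.2, 0.1, -0.6]
grip_width: 0.042
grasp_force: 19.9
```

```bash
python3 - <<'E'
from h import *
o=telemetry.get_obs();p=o["tool_pos"];print(o["time_s"],o["qpos"].round(1),p,o["tool_rot"],o["grip_width"])
for n in("scene","side"):
    i=cams.read_camera(n);cv2.imwrite(f"pics/{n}4.png",i);c=cam(n);q=p.copy();q[2]-=.04
    print(n,"base",proj(c,q),"ring",proj(c,[.5042,.2405,.049]))
a=cv2.imread("pics/scene4.png")[190:320,90:250];b=cv2.imread("pics/side4.png")[260:390,260:420]
cv2.imwrite("pics/e.png",np.hstack([cv2.resize(a,(400,325),interpolation=3),cv2.resize(b,(400,325),interpolation=3)]))
E
```

```text
10.0833 [  10.3   16.8  -44.4  102.6   12.8   65.8 -134.8] [0.50362097 0.24047856 0.11536322] [ 1.79986888e+02  5.81101976e-02 -6.66972471e+00] 0.04200511708494797
scene base [163.29993128 255.35588852] ring [165.12521552 263.87590351]
side base [337.68014569 323.96307824] ring [335.9363829 327.3476879]
```

View pics/e.png

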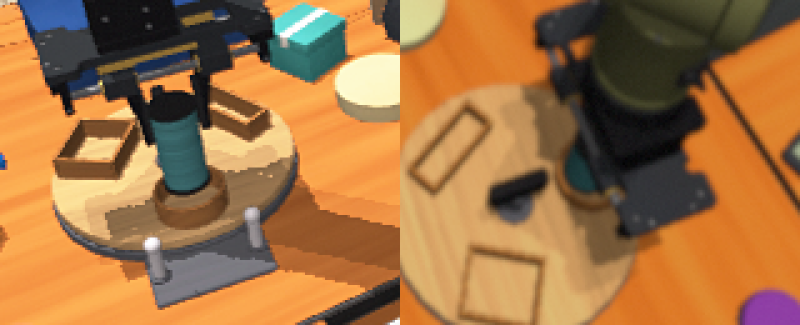

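```bash
python3 - <<'E'
from h import *
c=cam("scene");f=lambda p:((p-[90,190])*2.5).round(1)
for z in (.0554,.0654,.0754,.1554,.1654): print(z,f(proj(c,[.5036,.2405,z])))
print("posts",f(proj(c,[.4486,.294,.05])),f(proj(c,[.4366,.2057,.05])),"ring",f(proj(c,[.5042,.2405,.049])))
i=cv2.imread("pics/scene4.png");h=cv2.cvtColor(i,cv2.COLOR_BGR2HSV)[190:320,90:185]
m=((h[...,0]>78)&(h[...,0]<105)&(h[...,1]>70)&(h[...,2]>30)).astype(np.uint8)
k=max(cv2.findContours(m,0,1)[0],key=cv2.contourArea);r=cv2.minAreaRect(k);print(r,(cv2.boxPoints(r)*2.5).round())
E
```

```text
0.0554 [186.9 179.8]
0.0654 [185.1 171.7]
0.0754 [183.2 163.4]
0.1554 [167.8  93.7]
0.1654 [165.7  84.5]
posts [151.4 240.4] [250.1 210. ] ring [187.8 184.7]
((72.40492248535156, 60.84590148925781), (30.69127082824707, 19.182044982910156), 76.75948333740234) [[149. 120.]
 [196. 109.]
 [213. 184.]
 [166. 195.]]
```

The spool's axis lines up with the pocket, but it has slid about 18 mm down in the grip, so its base is near z 0.055. I lower it slowly and watch the force.

Emit:
arm_command(
  series="0 0 0 0 255;0 0 6 0 255;0 0 6 0 255;0 0 6 0 255;0 0 4 0 255;0 0 2 0 255;0 0 0 0 255",
  squeeze=25,
)

```text
time_s: 10.77
tool_pos: [0.5033, 0.2405, 0.0906]
tool_rot: [180.0, 0.1, -6.6]
force: [0.0, -0.0, -0.8]
grip_width: 0.0417
grasp_force: 24.9
```

Emit:
arm_command(
  series="0 0 2 0 255;0 0 2 0 255;0 0 0 0 255",
)

```text
time_s: 11.02
tool_pos: [0.5051, 0.2412, 0.0892]
tool_rot: [-180.0, -0.1, -6.7]
force: [-1.5, -1.0, 6.6]
grip_width: 0.0419
grasp_force: 24.3
```

```bash
python3 - <<'E'
from h import *
i=cams.read_camera("scene");cv2.imwrite("pics/s5.png",i)
cv2.imwrite("pics/f.png",cv2.resize(i[190:320,90:250],(640,520),interpolation=3))
E
```

```text
(no output)
```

View pics/f.png

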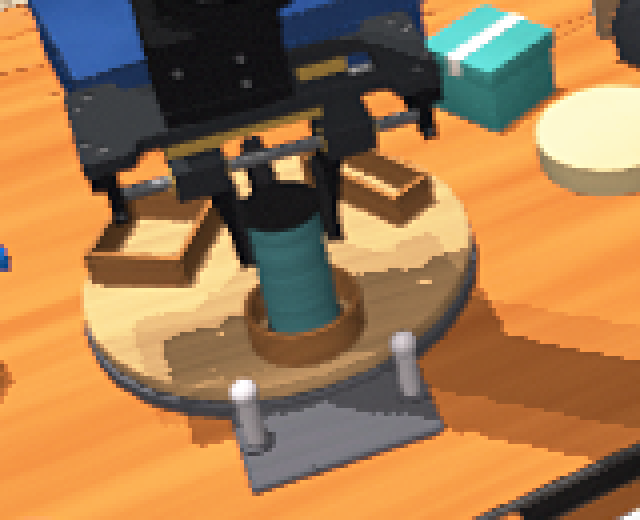

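The picture shows the spool standing inside the ring at about (295,270), between the posts. I release it and go straight up.

Emit:
arm_command(
  series="0 0 -1 0 200;0 0 0 0 130;0 0 0 0 100;0 0 0 0 60;0 0 0 0 0;0 0 0 0 0;0 0 0 0 0;0 0 -10 0 0;0 0 -25 0 0;0 0 -35 0 0;0 0 -35 0 0;0 0 -30 0 0;-20 0 0 0 0;-35 0 0 0 0;-15 0 0 0 0;0 0 0 0 0;0 0 0 0 0",
)

```text
time_s: 12.48
tool_pos: [0.4342, 0.249, 0.2245]
tool_rot: [180.0, -0.1, -6.6]
force: [0.3, 0.1, -0.4]
grip_width: 0.0868
grasp_force: 0.0
```

```bash
python3 - <<'E'
from h import *
o=telemetry.get_obs();p=o["tool_pos"];print(o["time_s"],p,o["tool_rot"],o["grip_width"],o["force"])
im={n:cams.read_camera(n) for n in("scene","side","wrist")}
for n,i in im.items(): cv2.imwrite(f"pics/{n}6.png",i)
def cap(n,est,rad):
    c=cam(n,o);e=proj(c,est);h=cv2.cvtColor(im[n],cv2.COLOR_BGR2HSV)
    m=(h[...,2]<60).astype(np.uint8)*255;z=np.zeros_like(m);cv2.circle(z,tuple(int(v) for v in e),rad,255,-1)
    m=cv2.morphologyEx(m&z,cv2.MORPH_OPEN,np.ones((3,3)))
    k=max(cv2.findContours(m,0,1)[0],key=cv2.contourArea);el=cv2.fitEllipse(k);print(n,"est",e.round(1),"cap",el);return c,el[0]
a=cap("scene",[.5042,.2405,.115],17);b=cap("side",[.5042,.2405,.115],17)
t,e=tri(*a,*b);print("top",t,e)
c=cam("wrist",o);print("wrist proj top",proj(c,[.504,.2405,.115]),"ring",proj(c,[.504,.2405,.049]))
E
```

```text
12.4833 [0.43419954 0.2490176  0.22447267] [ 1.79956754e+02 -1.47546944e-01 -6.59625949e+00] 0.08683089170439223 [ 0.30162643  0.07226243 -0.38126249]
scene est [160.2 241.7] cap ((158.14410400390625, 238.51263427734375), (16.297460556030273, 22.569183349609375), 147.41433715820312)
side est [339.9 318.9] cap ((336.5187072753906, 321.88623046875), (17.20556640625, 21.875885009765625), 47.42123031616211)
top [0.51493273 0.24225783 0.11751535] 0.002325365737409817
wrist proj top [281.25085655 115.49522679] ring [281.28836212 113.21867179]
```

```bash
python3 - <<'E'
from h import *
o=telemetry.get_obs();c=cam("wrist",o);i=cv2.imread("pics/wrist6.png");g=cv2.cvtColor(i,cv2.COLOR_BGR2GRAY);hs=cv2.cvtColor(i,cv2.COLOR_BGR2HSV)
def H(x0,y0,x1,y1,a,b,p2=15):
    k=cv2.HoughCircles(cv2.resize(g[y0:y1,x0:x1],None,fx=4,fy=4,interpolation=3),cv2.HOUGH_GRADIENT,1,300,param1=60,param2=p2,minRadius=a*4,maxRadius=b*4)
    return None if k is None else (k[0,0]/4+[x0,y0,0]).round(1)
f=346.96; zc=c[1][2]; print("cam z",zc,"exp cap r",f*.022/(zc-.115),"ring r",f*.034/(zc-.049))
cp=H(235,65,330,165,24,34);rg=H(230,60,335,170,32,40)
print("cap",cp,plane(c,cp[:2],.115),"ring",rg,None if rg is None else plane(c,rg[:2],.049))
P=[]
for s in [(220,168,250,195),(310,168,340,198)]:
    k=H(*s,5,9,8);print("post",k);P.append(plane(c,k[:2],.05)[:2])
print(P,np.linalg.norm(P[0]-P[1]))
# dark cap mask & teal
m=(hs[65:170,230:335,2]<60).astype(np.uint8);k=max(cv2.findContours(m,0,1)[0],key=cv2.contourArea);print("dark",cv2.boundingRect(k),cv2.minEnclosingCircle(k))
t=((hs[...,0]>78)&(hs[...,0]<105)&(hs[...,1]>70))[65:170,230:335];print("teal px",t.sum(),[(v.min(),v.max()) for v in np.nonzero(t)] if t.any() else 0)
# ring/wood profile along row through cap and column
print(i[60:165:3,282].sum(1)//3); print(i[113,230:335:3].sum(1)//3)
E
```

```text
cam z 0.38529860953691775 exp cap r 28.239582930438484 ring r 35.07787325152471
cap [281.1 107.6  30. ] [0.51055393 0.23931799 0.115     ] ring [280.6 114.4  36. ] [0.5037271  0.24073094 0.049     ]
post [233.6 178.6   7.2]
post [324.1 180.1   7.2]
[array([0.44848095, 0.29386466]), array([0.43660294, 0.20548059])] 0.0891786500567132Traceback (most recent call last):
  File "<stdin>", line 14, in <module>
ValueError: max() iterable argument is empty
```

```bash
python3 - <<'E'
from h import *
o=telemetry.get_obs();w=cam("wrist",o)
for n in("side","scene"):
    i=cv2.imread(f"pics/{n}6.png");g=cv2.cvtColor(i,cv2.COLOR_BGR2GRAY);c=cam(n)
    if n=="side": px=(336.5,321.9)
    else:
        t=cv2.cvtColor(i,cv2.COLOR_BGR2HSV)[225:300,140:185];m=((t[...,0]>78)&(t[...,0]<105)&(t[...,1]>70)).astype(np.uint8)
        k=max(cv2.findContours(m,0,1)[0],key=cv2.contourArea);print("teal body",np.add(cv2.minAreaRect(k)[0],(140,225)),cv2.minAreaRect(k)[1:])
        m=(t[...,2]<45).astype(np.uint8);k=max(cv2.findContours(m,0,1)[0],key=cv2.contourArea);r=cv2.boundingRect(k);print("dark",r);px=(158.1,238.5)
    print(n,[plane(c,px,z)[:2].round(4) for z in(.105,.115,.125)],"tri with wrist",tri(c,px,w,(281.1,107.6)))
c=cam("scene");print("expected axis dir",proj(c,[.5105,.2393,.115]),proj(c,[.5105,.2393,.049]))
E
```

```text
side [array([0.5117, 0.241 ]), array([0.5144, 0.243 ]), array([0.5172, 0.2449])] tri with wrist (array([0.51019741, 0.23958485, 0.09891188]), np.float64(0.0005297957787787739))
teal body [162.97059059 257.88235474] ((28.376665115356445, 17.46256446838379), 75.96376037597656)
dark (11, 0, 18, 23)
scene [array([0.5326, 0.2374]), array([0.5188, 0.2404]), array([0.5049, 0.2434])] tri with wrist (array([0.51091248, 0.24065009, 0.12047503]), np.float64(0.002765032802280249))
expected axis dir [159.77575456 240.15653144] [164.68344179 262.24519036]
```

```bash
python3 -c "
from cell import env;print(env.sign_off())"
```

```text
the job is handed in; nothing more can be done
None
```

I turned the carousel until the round pocket stood about 0.01 rad from centre at the gate, stood the slim teal spool upright and fully down in it as far as the cameras show, and handed the job in after about 12.5 s of the 51 s allowed.

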